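# Open the push-and-turn keg and put its cap in the dish it fits

## Robot

A 6-joint arm with a two-finger parallel gripper is mounted at the origin on the work surface. World frame = base frame: x ahead of the robot, y to its left, z up, the work surface at z = 0. Lengths are in m, angles in rad, forces in N, time in s.
With the tool pointing down it reaches from about 0.35 to 0.95 m from the base axis. Payload 17.4 kg.
Tool frame: the origin (TCP) lies at the centre of the arm's flange, where the gripper is bolted on; the fingertips stand 186 mm ahead of it and the grasp point (between the pads) lies 167 mm ahead of it; z points along the fingers, y is the line along which they close (so a half turn about z gives the same grasp; the last joint's range is limited). The gripper opens to 93 mm and grips with 3 to 60 N. Pads are 15 mm wide; open, the fingers measure 128 mm over their backs; the gripper's body (75 mm by 188 mm) begins 65 mm behind the grasp point.
Start: joints at [-1.299, 0.116, 1.442, -0, 1.584, -0.038], TCP at [0.206, -0.643, 0.405] pointing down, gripper open.
Joint ranges: [-2.83, 2.83], [-0.83, 2.19], [0.07, 2.5], [-1.14, 4.28], [0.01, 3], [-2.97, 2.97]. Speed limits (rad/s): [1.89, 1.89, 2.22, 3.14, 3.14, 3.14].

## Interface

Orientations are given as a unit quaternion [w, x, y, z].
In Python, from station import sensors, eyes, env gives the robot as it stands. The module is installed in compiled form; this text tells all that it offers.
- The arm moves only by the shell command python3 -m pendant 'ROWS' [OPENING] [FORCE]. ROWS is JSON, a list of rows, each an object of numbers: "x", "y", "z": the shift along the tool's x, y, z each as a share of 0.025 m, from -1 to 1; "wx", "wy", "wz": the turn, a rotation vector about the tool's x, y, z each as a share of 0.12 rad, from -1 to 1. A call has 1 to 8 rows; each row shifts and turns the commanded pose from where the row before left it, along the tool's axes as they then stand; what a row does not reach is not made up. A row lasts 1/12 s, in which the tool goes at most 41.7 mm and 7.16 degrees, less where a joint would pass 70% of its speed; a pose out of reach is approached as far as the arm can. A call with a number of a shift or a turn outside -1 to 1 is refused whole. A call with a gripper value outside its range is refused whole. OPENING is the finger opening in mm, from 0 to 93, set as the call begins (- or left out, the last holds). The fingers move at their own pace and stop on an object; FORCE is the grip in N (left out, the last holds). Time passes only in rows, so rows that do not move let the fingers close. It gives the time, the measured TCP pose, the force, the opening and the grip force at its end, in the units of the state.
- sensors.get_state(): the state, without advancing time (a new reading comes with each control period).
- eyes.capture(name): name is "side" or "top"; returns a dict with "color" (420x560x3 uint8, red, green, blue), "range_z" (420x560 float32, m along the optical axis (not along the pixel's ray), 0 where there is no reading), "fov_y" (degrees; the focal length in pixels is half the picture's height over the tangent of half this angle, whatever the lens; pixels are square), "cx", "cy" (the principal point, pixels), "R" (3x3) and "t" (3): a world point X has camera coordinates R X + t. Camera axes: x right, y down, z forward; pixel columns grow to the right and rows downward; lengths in m; the calibration is good to about 2 mm. A picture is of the moment at which its call begins.
- env.close_job(): hands the job in; it is judged then, once.
The state is a dict: "time_s": time; "joints": joint angles; "dq": joint speeds; "tau": joint torques, N m; "eef_pos": TCP position; "ee_rot": TCP orientation; "ft_force": force on the tool from outside, world axes, zero at the start; "torque": the same for the moment, N m; "finger_gap": finger opening in m; "gripper_force": force on a finger pad.
Only numpy, scipy, OpenCV 4.12 (cv2) and the standard library are available. Lean on these libraries where they do the work, as an engineer would, in place of code of your own. Each camera call takes 0.05 s, during which the arm holds its last target. There are 200 camera calls.

## Task

Open the round wide-mouth keg: push its four-ribbed safety cap firmly down and, while it is held down, turn it anticlockwise (seen from above) until its catches are clear and it springs up loose. Then lift the cap off and set it down gently, ribs up and lying flat, inside the one round steel dish that it fits into; let go of it. Do not drop the cap, and leave the dishes and everything else on the bench where they are.

Things in the scene. Friction and masses are not known exactly. Their poses are not given: they have to be found in the camera images.
- cap_mid (a point): Centre of the keg's grey safety cap, on its axis, half-way up; z up. The cap (210 g, loose, 56 mm tall): a skirt of 96 mm outer diameter, 28 mm tall, its underside 28 mm below this point; on it a flat disc of 104 mm diameter, 6 mm thick; on that a cross of four upright ribs along +x, -x, +y, -y of this frame. Locked on the keg at the start.
- cap_disc (a point): Centre of the top face of the cap's disc, 6 mm above cap_mid. The four ribs stand on it, 22 mm tall, 10 mm thick, reaching 48 mm from the axis, joined at the middle. Between them are four open quarter-circle pockets: two opposite fingertips can press on the disc there (25 to 48 mm from the axis) and push the ribs round.
- cap_rib (a point): A point in the middle of the +x rib's height, 31 mm from the cap's axis and 17 mm above cap_mid: one place to pinch the cap, across the 10 mm rib (along the cap's y), to lift it. The other three ribs are alike.
- seal (a joint): Height in m of the sprung inner seal that carries the cap: about 0 with the cap locked, negative when pressed (below -0.0065 frees the catches, -0.010 is the bottom), +0.008 when the cap has sprung up or is off. Pressing takes about 8 N to start, 14 N at 8 mm. Unpressed the cap has only 3 degrees of play; clockwise it is always blocked.
- neck (a point): Centre of the keg's neck rim, 68 mm diameter, 165 mm above the keg's underside. Three catches hold the cap. Held pressed, it turns anticlockwise seen from above: the catches are clear from 40 to 85 degrees of turn (aim for 60; a stop follows at 87). Let go there, it springs up 8 mm and lies loose; it lifts straight off (30 mm).
- keg: White round keg, 144 mm diameter, bolted down on a 160 mm square, 6 mm steel plate; cannot move. Origin at the centre of its underside; z up, on the cap's axis; x as the locked cap's x. Shoulder 130 mm high; with the cap locked the disc's top face is 181 mm and the ribs' tops 203 mm high. Keg and jug may stand on either side of the bench.
- dish_wide: Round shallow steel dish (loose, 400 g), outer diameter 132 mm, inner diameter 126 mm, rim 16 mm high, floor 4 mm thick; origin at the centre of its underside, z up. The cap fits in this one: lying in it, the cap's centre is 32 mm above this origin.
- dish_mid: Round shallow steel dish (loose), outer diameter 100 mm, inner diameter 94 mm, 16 mm high: too small for the cap. Origin at the centre of its underside.
- dish_small: Round shallow steel dish (loose), outer diameter 84 mm, 16 mm high: too small for the cap. Origin at the centre of its underside.
- jug: White square-shouldered jug, 130 mm along its x by 100 mm along its y, 140 mm high, with a narrow grey round cap 54 mm in diameter, 183 mm high over all; bystander, fixed. Origin at the centre of its underside.
- multimeter: Bystander: black multimeter lying flat, 85 mm along x, 175 mm along y, 47 mm high. Origin at the centre of its underside.
- solder_reel: Bystander: metal reel standing on its flange, 58 mm diameter, 50 mm high. Origin at the centre of its underside.
- flux: Bystander: amber glass bottle, 44 mm diameter, 100 mm high. Origin at the centre of its underside.
- screwdriver: Bystander: screwdriver lying along its x axis, 150 mm long, about 30 mm high at most. Origin on its underside.
- relay: Bystander: grey relay block with a clear top, 75 mm along x by 52 mm along y, 63 mm high. Origin at the centre of its underside.
- capacitor: Bystander: aluminium capacitor standing upright, 28 mm diameter, 47 mm high. Origin at the centre of its underside.
- spanner: Bystander: steel spanner lying along its x axis, 160 mm long, under 15 mm high. Origin on its underside.
Not all that is in view belongs to the job. Leave any yellow look-alike of the part that bears cap_mid alone.

How it is judged:
On the way, in this order (a step that is already met when the one before it is completed fails the run):
1. the cap, still in its catches (turned less than 0.3 rad), is pressed down by more than 6.5 mm (value of joint seal below -0.0065 m and angle between the x axis of cap_mid and the x axis of keg, either way round below 0.3 rad), for 0.05 s.
2. the cap has been turned out of its catches and has risen by more than 5 mm (z of cap_mid in the frame of keg above 0.18 m and horizontal distance between cap_mid and keg below 0.03 m), for 0.05 s.
At the end, for the whole second after the job is handed in: The cap lies at rest in the wide dish: its centre within 16 mm of the dish's centre sideways and 28 to 36 mm above the dish's underside (skirt on the dish's floor), ribs up and level within 0.08 rad, the dish on the table (horizontal distance between cap_mid and dish_wide below 0.016 m and z of cap_mid in the frame of dish_wide between 0.028 and 0.036 m and angle between cap_mid's own z axis and vertical below 0.08 rad and linear speed of cap below 0.02 m/s and angular speed of cap below 0.2 rad/s and height (world z) of dish_wide below 0.006 m); the robot touches nothing.
It fails at once if the cap is dropped or thrown: faster than 0.6 m/s with no finger on it (linear speed of cap above 0.6 m/s and contact force between cap and the fingers below 0.05 N).
It fails at once if a dish is moved more than 40 mm (distance of any of dish_wide, dish_mid, dish_small from where it was at the start of the episode above 0.04 m).
It fails at once if a bystander (multimeter, reel, bottle, screwdriver, relay, capacitor, spanner) is moved more than 30 mm (distance of any of multimeter, solder_reel, flux, screwdriver, relay, capacitor, spanner from where it was at the start of the episode above 0.03 m).
It fails at once if the reel, bottle, relay or capacitor is tipped over (angle between any of solder_reel, flux, relay, capacitor's own z axis and vertical above 0.5 rad).
It also fails if it takes over 51 s, if anything falls off the work surface, if the arm or the gripper's body presses on something with over 40 N, if the wrist force passes 120 N, or if a joint passes its speed limit or range.

## Working session

There is one attempt and no reset: what is moved stays moved. The work goes in short steps, Python scripts to look and compute and a shell command to move; the robot and the scene stay as the last step left them, time stands still between calls to the robot, and variables do not carry over. Pictures are saved under pics/ and viewed, at most 10 in all, crops included, and the job is handed in when it is done.

```bash
mkdir -p pics; cat > h.py <<'E'
import numpy as np,cv2
from station import sensors,eyes,env
def cap(name,fn=None):
    c=eyes.capture(name)
    np.savez('%s.npz'%name,**c)
    if fn: cv2.imwrite('pics/'+fn,cv2.cvtColor(c['color'],cv2.COLOR_RGB2BGR))
    return c
def load(n): return dict(np.load('%s.npz'%n))
def f(c): return c['color'].shape[0]/2/np.tan(np.radians(float(c['fov_y']))/2)
def pts(c):
    h,w=c['range_z'].shape; v,u=np.mgrid[:h,:w]; z=c['range_z']; F=f(c)
    P=np.stack([(u-c['cx'])/F*z,(v-c['cy'])/F*z,z],-1)
    return (P-c['t'])@c['R']
def plane(c,u,v,z):
    F=f(c); d=np.array([(u-c['cx'])/F,(v-c['cy'])/F,1])@c['R']; o=-c['t']@c['R']
    return o+d*(z-o[2])/d[2]
def proj(c,X):
    p=c['R']@np.array(X)+c['t']; return f(c)*p[0]/p[2]+c['cx'],f(c)*p[1]/p[2]+c['cy']
E
python3 - <<'E'
from h import *
for n in('top','side'):
    c=cap(n,n+'0.png'); print(n,-c['t']@c['R'],c['fov_y'],c['cx'],c['cy'],c['R'].round(2).tolist(),(c['range_z']>0).mean())
print(sensors.get_state())
E
```

```text
top [0.37952279 0.06821848 1.5915841 ] 51.4268060317831 280.63844560733764 205.6534971229059 [[-0.01, -1.0, -0.0], [-1.0, 0.01, -0.09], [0.09, 0.0, -1.0]] 0.9961054421768708
side [0.07289063 1.30147554 0.89827969] 42.28199376418259 282.8841356961098 207.36907969754915 [[-0.95, -0.32, -0.02], [-0.14, 0.47, -0.87], [0.29, -0.82, -0.49]] 0.9336649659863946
{'time_s': 0.1, 'joints': array([-1.29877358e+00,  1.16476870e-01,  1.44217930e+00, -8.03817146e-06,
        1.58401457e+00, -3.78055231e-02]), 'dq': array([ 5.15130422e-05, -2.23902065e-03, -2.54074346e-03, -4.62038449e-04,
        5.53832583e-04,  9.07558531e-04]), 'tau': array([ 2.57735621e-03, -7.22885013e+01, -6.23865795e+01,  7.82065932e-02,
        2.27213837e-02, -8.38909818e-05]), 'eef_pos': array([ 0.20579724, -0.6428862 ,  0.4040646 ]), 'ee_rot': array([-5.34882170e-04,  9.88024648e-01,  1.54295188e-01, -6.69737194e-05]), 'ft_force': array([-0.40006144,  0.4060272 , -0.04992547]), 'torque': array([ 0.03972385, -0.02919598, -0.00513796]), 'gripper_force': 0.0, 'finger_gap': 0.09323796391770692}
```

View pics/top0.png

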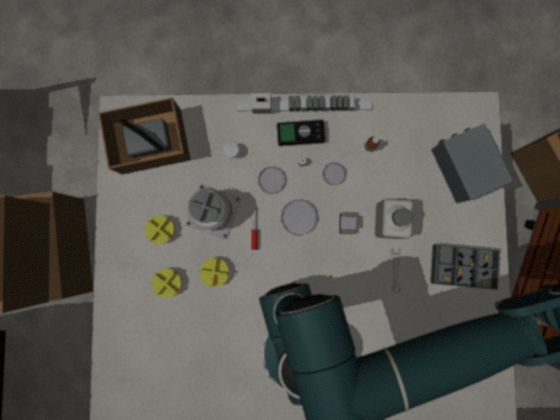

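View pics/side0.png

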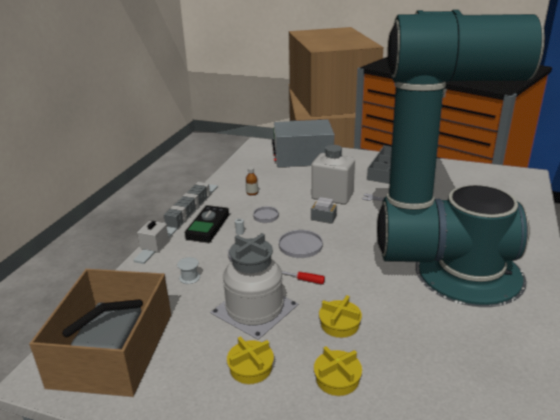

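Grey four-ribbed cap candidates in the top view: cap on the keg (208,207), jug cap (401,217), and yellow look-alikes at (160,229), (167,283), (214,272). The keg's grey cross cap is the one. The dishes are at (299,217) for the largest, (272,179) and (334,173). Next I'll measure and check in a crop.

```bash
python3 - <<'E'
from h import *
c=load('top'); P=pts(c); s=load('side'); Q=pts(s)
def reg(P,m): 
    q=P[m]; return q
k=(abs(P[...,0]-0.38)<0.2)&(abs(P[...,1]-0.3)<.15)
for lo,hi in((.195,.225),(.178,.192),(.165,.2),(.12,.14)):
    m=k&(P[...,2]>lo)&(P[...,2]<hi); q=P[m]
    (a,b),r=cv2.minEnclosingCircle(q[:,:2].astype(np.float32)); print(lo,len(q),np.median(q,0).round(4),a,b,r)
m=k&(P[...,2]>.195); q=P[m]; print('zs',np.percentile(q[:,2],[5,50,95]))
# dishes: by height 5..30mm ; plain table height
print('table',np.median(P[300:330,100:140,2]))
for (u,v) in((299,217),(272,179),(334,173)):
    e=plane(c,u,v,.016); m=(np.hypot(P[...,0]-e[0],P[...,1]-e[1])<.09)&(P[...,2]>.009)&(P[...,2]<.022)&(np.hypot(*(np.mgrid[:420,:560]-np.array([v,u])[:,None,None]))<30)
    q=P[m]; print(e,len(q)); 
    if len(q)>5:
        x0,x1=np.percentile(q[:,0],[1,99]);y0,y1=np.percentile(q[:,1],[1,99]);print((x0+x1)/2,(y0+y1)/2,x1-x0,y1-y0)
a=cv2.resize(c['color'][165:255,160:340],(800,400),interpolation=cv2.INTER_CUBIC)[...,::-1]
b=cv2.resize(s['color'][225:345,200:360],(533,400),interpolation=cv2.INTER_CUBIC)[...,::-1]
a=a*1.0; cv2.imwrite('pics/c1.png',np.clip(np.vstack([a*1.4,np.hstack([b[:200]*1.4,np.zeros((200,267,3))])]),0,255))
E
```

```text
0.195 187 [0.5084 0.3175 0.2029] 0.508401095867157 0.31752389669418335 0.047426797449588776
0.178 504 [0.5069 0.3175 0.1817] 0.5083786845207214 0.31784987449645996 0.052122026681900024
0.165 653 [0.5075 0.3154 0.1815] 0.5088124871253967 0.31803441047668457 0.052542418241500854
0.12 370 [0.4864 0.2842 0.1267] 0.5070509314537048 0.31638452410697937 0.06898804754018784
zs [0.19703242 0.20290999 0.2080351 ]
table 3.462393199323007e-05
[0.48243478 0.00370554 0.016     ] 180
0.48603793429091646 0.008402396667749903 0.13020033455480035 0.13262410665087598
[0.62230041 0.10032879 0.016     ] 139
0.6233102831890602 0.11422304447104878 0.12595914319509582 0.12812892634807305
[ 0.64216778 -0.12630029  0.016     ] 134
0.6400858068906649 -0.1288403569755335 0.11774773106180114 0.14279345789717734[ WARN:0@0.196] global loadsave.cpp:1063 imwrite_ Unsupported depth image for selected encoder is fallbacked to CV_8U.
```

View pics/c1.png

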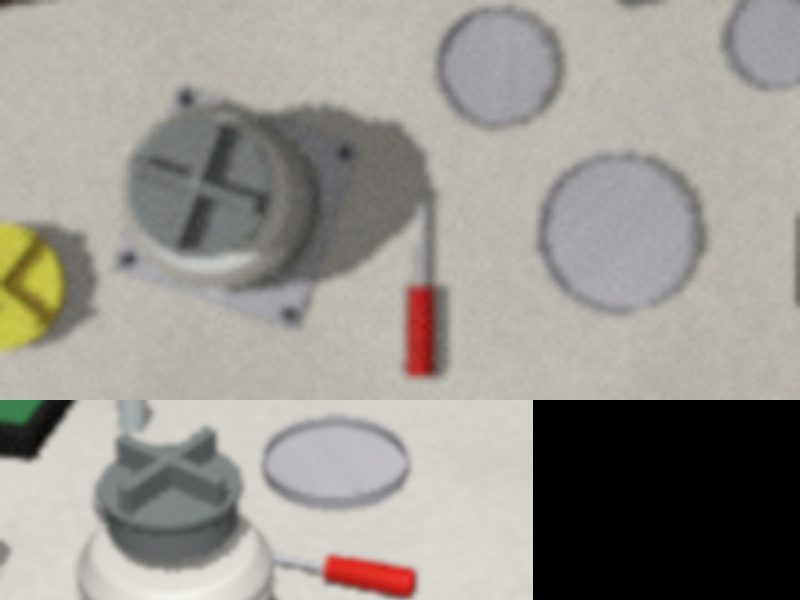

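The crop confirms the choice: the keg carries a grey cross-ribbed cap, at crop (200,185), and the largest dish is at crop (621,232), empty. Next come rib angle, a dish refinement and the move computation. Plan: pinch diagonally at 45° to the ribs, which is centred and wedges the pads into opposite pockets, and use that one grasp to press, turn and lift.

```bash
cat >> h.py <<'E'
def ribang(P,cx,cy,lo,hi):
    q=P[(np.hypot(P[...,0]-cx,P[...,1]-cy)<.055)&(P[...,2]>lo)&(P[...,2]<hi)]
    d=q[:,:2]-[cx,cy]; r=np.hypot(*d.T); d=d[(r>.015)]; a=np.arctan2(d[:,1],d[:,0])
    return np.degrees(np.angle(np.mean(np.exp(4j*a)))/4),len(d),abs(np.mean(np.exp(4j*a)))
E
python3 - <<'E'
from h import *
c=load('top'); s=load('side')
print('rib',ribang(pts(c),.5084,.3176,.194,.22),ribang(pts(s),.5084,.3176,.194,.22))
Q=pts(s); m=(np.hypot(Q[...,0]-.508,Q[...,1]-.318)<.07)&(Q[...,2]>.195)&(Q[...,2]<.22); print(cv2.minEnclosingCircle(Q[m][:,:2].astype(np.float32)))
# dish ellipses by segmentation in colour (bluish grey)
for n,c,g in(('top',c,(299.7,217.2)),('side',s,(301,243))):
    im=c['color'].astype(int); d=im[...,2]-im[...,0]
    m=((d>=4)).astype(np.uint8); m=cv2.morphologyEx(m,cv2.MORPH_OPEN,np.ones((3,3)))
    k,l,st,ce=cv2.connectedComponentsWithStats(m); i=l[int(g[1]),int(g[0])]
    print(n,i,st[i],ce[i],plane(c,*ce[i],.004),plane(c,*ce[i],.016), d[int(g[1]),int(g[0])])
    u0,v0,w,h=st[i][:4]; print(plane(c,u0+w/2-.5,v0+h/2-.5,.012))
E
```

```text
rib (np.float64(-19.15236929610612), 139, np.float64(0.8938444773355698)) (np.float64(-19.531113205758288), 243, np.float64(0.7054960148619691))
((0.5062390565872192, 0.3210982084274292), 0.04995821788907051)
top 0 [     0      0    560    420 210858] [265.03129594 195.58408028] [0.5630436  0.12659015 0.004     ] [0.56165643 0.12614894 0.016     ] 1
[0.5106989  0.07403565 0.012     ]
side 0 [     0      0    560    420 202185] [252.82113411 219.22273166] [ 0.66930946 -0.08403563  0.004     ] [ 0.66130634 -0.06544398  0.016     ] 3
[ 0.60264438 -0.15497902  0.012     ]
```

```bash
python3 -m pendant '[{"z":-0.7,"wz":-0.6},{"z":-0.7,"wz":-0.56},{"x":1,"y":-0.3},{"x":1,"y":-0.3},{"x":1,"y":-0.3},{"x":1,"y":-0.3},{"x":1,"y":-0.3},{"x":1,"y":-0.3}]' 60 20
python3 -m pendant '[{"x":1,"y":-0.3},{"x":1,"y":-0.3},{"x":1,"y":-1},{"x":1,"y":-1},{"x":1,"y":-1},{"x":1,"y":-1},{"x":1,"y":-1},{"x":1,"y":-1}]'
python3 -m pendant '[{"x":1,"y":-1},{"x":1,"y":-1},{"x":1,"y":-1},{"x":1,"y":-1},{"x":1,"y":-1},{"x":1,"y":-1},{"x":1,"y":-1},{"x":1,"y":-1}]'
python3 -m pendant '[{"x":1,"y":-1},{"x":1,"y":-1},{"x":0.4,"y":-1},{"x":0.4,"y":-1},{"x":0.4,"y":-1},{"x":0.4,"y":-1},{"x":0.4,"y":-1},{"y":0}]'
cat >> h.py <<'E'
from scipy.spatial.transform import Rotation as Rn
def st(p=1):
    s=sensors.get_state(); w=s['ee_rot']; R=Rn.from_quat([w[1],w[2],w[3],w[0]]).as_matrix()
    if p: print('t',round(s['time_s'],2),'p',s['eef_pos'].round(4),'psi',np.degrees(np.arctan2(R[1,1],R[0,1])).round(2),'tz',R[:,2].round(3),'F',s['ft_force'].round(1),'T',s['torque'].round(2),'gap',round(s['finger_gap'],4),'gf',round(float(s['gripper_force']),1),'q',s['joints'].round(2))
    return s,R
def to(X):
    s,R=st(); print('rows(units of 25mm) local',((np.array(X)-s['eef_pos'])@R/.025).round(2))
E
python3 -c "
from h import *
to([.508,.3178,.44])
c=load('top')
g=cv2.cvtColor(c['color'],cv2.COLOR_RGB2GRAY); g=cv2.resize(g[165:265,240:365],None,fx=4,fy=4,interpolation=cv2.INTER_CUBIC)
H=cv2.HoughCircles(g,cv2.HOUGH_GRADIENT,1,60,param1=60,param2=25,minRadius=45,maxRadius=90)
for u,v,r in H[0]: 
    U=(u+.5)/4-.5+240;V=(v+.5)/4-.5+165; print(U,V,plane(c,U,V,.014), r/4/f(c)*1.58*2)
"
```

```text
t 0.1 p [ 0.2058 -0.6429  0.4041] psi -72.25 tz [-0.     0.001 -1.   ] F [-0.4  0.4 -0. ] T [ 0.04 -0.03 -0.01] gap 0.0932 gf 0.0 q [-1.3   0.12  1.44 -0.    1.58 -0.04]
rows(units of 25mm) local [ 23.23 -32.91  -1.4 ]schema error: expected keys x, y, z, wx, wy, wz
schema error: expected keys x, y, z, wx, wy, wz
schema error: expected keys x, y, z, wx, wy, wz
schema error: expected keys x, y, z, wx, wy, wz
Traceback (most recent call last):
TypeError: 'NoneType' object is not subscriptable
```

```bash
python3 -m pendant '[{"x":0,"y":0,"z":-0.7,"wx":0,"wy":0,"wz":-0.6},{"x":0,"y":0,"z":-0.7,"wx":0,"wy":0,"wz":-0.56},{"x":1,"y":-0.3,"z":0,"wx":0,"wy":0,"wz":0},{"x":1,"y":-0.3,"z":0,"wx":0,"wy":0,"wz":0},{"x":1,"y":-0.3,"z":0,"wx":0,"wy":0,"wz":0},{"x":1,"y":-0.3,"z":0,"wx":0,"wy":0,"wz":0},{"x":1,"y":-0.3,"z":0,"wx":0,"wy":0,"wz":0},{"x":1,"y":-0.3,"z":0,"wx":0,"wy":0,"wz":0}]' 60 20
python3 -m pendant '[{"x":1,"y":-0.3,"z":0,"wx":0,"wy":0,"wz":0},{"x":1,"y":-0.3,"z":0,"wx":0,"wy":0,"wz":0},{"x":1,"y":-1,"z":0,"wx":0,"wy":0,"wz":0},{"x":1,"y":-1,"z":0,"wx":0,"wy":0,"wz":0},{"x":1,"y":-1,"z":0,"wx":0,"wy":0,"wz":0},{"x":1,"y":-1,"z":0,"wx":0,"wy":0,"wz":0},{"x":1,"y":-1,"z":0,"wx":0,"wy":0,"wz":0},{"x":1,"y":-1,"z":0,"wx":0,"wy":0,"wz":0}]'
python3 -c "
from h import *
to([.508,.3178,.44])
c=cap('top')
g=c['color'][185:250,265:335].astype(int); bg=np.median(c['color'][185:250,255:262].reshape(-1,3),0)
print(bg,c['color'][217,299],c['color'][217,282:318:2].tolist())
"
```

```text
time_s: 0.77
eef_pos: [0.3221, -0.5363, 0.4394]
ee_rot: [-0.0, 0.975, 0.223, -0.0]
ft_force: [-0.2, 0.5, -0.2]
finger_gap: 0.0602
gripper_force: 0.0
time_s: 1.43
eef_pos: [0.4301, -0.3001, 0.4395]
ee_rot: [-0.0, 0.975, 0.223, -0.0]
ft_force: [0.1, -0.8, -0.2]
finger_gap: 0.06
gripper_force: 0.0
t 1.43 p [ 0.4301 -0.3001  0.4395] psi -64.29 tz [-0.  0. -1.] F [ 0.1 -0.8 -0.2] T [ 0.   -0.04 -0.04] gap 0.06 gf 0.0 q [-0.66 -0.22  1.71  0.    1.65  0.46]
rows(units of 25mm) local [ 1.353e+01 -2.092e+01 -2.000e-02]
[126. 123. 119.] [125 123 127] [[96, 94, 98], [123, 123, 127], [123, 123, 126], [124, 123, 127], [128, 127, 130], [127, 126, 129], [122, 121, 124], [128, 126, 130], [127, 126, 128], [125, 124, 127], [126, 124, 128], [127, 126, 129], [124, 122, 126], [127, 125, 130], [126, 124, 128], [125, 123, 127], [121, 121, 124], [100, 98, 100]]
```

Moves work. I'll continue to the keg; the dish edges are dark rims, which I'll fit from those.

```bash
python3 -m pendant '[{"x":1,"y":-1,"z":0,"wx":0,"wy":0,"wz":0},{"x":1,"y":-1,"z":0,"wx":0,"wy":0,"wz":0},{"x":1,"y":-1,"z":0,"wx":0,"wy":0,"wz":0},{"x":1,"y":-1,"z":0,"wx":0,"wy":0,"wz":0},{"x":1,"y":-1,"z":0,"wx":0,"wy":0,"wz":0},{"x":1,"y":-1,"z":0,"wx":0,"wy":0,"wz":0},{"x":1,"y":-1,"z":0,"wx":0,"wy":0,"wz":0},{"x":1,"y":-1,"z":0,"wx":0,"wy":0,"wz":0}]'
python3 -m pendant '[{"x":0.5,"y":-1,"z":0,"wx":0,"wy":0,"wz":0},{"x":0.5,"y":-1,"z":0,"wx":0,"wy":0,"wz":0},{"x":0.5,"y":-1,"z":0,"wx":0,"wy":0,"wz":0},{"x":0.5,"y":-1,"z":0,"wx":0,"wy":0,"wz":0},{"x":0.5,"y":-1,"z":0,"wx":0,"wy":0,"wz":0},{"x":0.5,"y":-1,"z":0,"wx":0,"wy":0,"wz":0},{"x":0.5,"y":-1,"z":0,"wx":0,"wy":0,"wz":0},{"x":0.5,"y":-1,"z":0,"wx":0,"wy":0,"wz":0}]'
python3 - <<'E'
from h import *
to([.508,.3178,.40])
c=load('top')  # picture taken during approach; first dark rim pixels around wide dish
im=c['color'].astype(int).sum(-1); P=[]
g0=(299.7,217.2)
for a in np.radians(np.arange(0,360,6)):
    r=np.arange(14,23,.25); u=(g0[0]+r*np.cos(a)).astype(np.float32);v=(g0[1]+r*np.sin(a)).astype(np.float32)
    s=cv2.remap(im.astype(np.float32),u[None],v[None],cv2.INTER_LINEAR)[0]; i=s.argmin()
    if s[i]<345: P.append((u[i],v[i]))
P=np.array(P,np.float32); print(len(P)); e=cv2.fitEllipse(P); print(e,plane(c,*e[0],.010),e[1][0]*1.58/f(c))
E
```

```text
time_s: 2.15
eef_pos: [0.5234, -0.033, 0.4396]
ee_rot: [-0.0, 0.975, 0.223, -0.0]
ft_force: [-0.0, -0.2, -0.2]
finger_gap: 0.0603
gripper_force: 0.0
time_s: 2.82
eef_pos: [0.5263, 0.1902, 0.4395]
ee_rot: [0.0, 0.975, 0.223, -0.0]
ft_force: [0.8, -1.5, -0.0]
finger_gap: 0.0602
gripper_force: 0.0
t 2.82 p [0.5263 0.1902 0.4395] psi -64.27 tz [-0. -0. -1.] F [ 0.8 -1.5 -0. ] T [-0.03 -0.04  0.05] gap 0.0602 gf 0.0 q [ 0.3  -0.14  1.64 -0.    1.64  1.42]
rows(units of 25mm) local [ 1.56 -4.92  1.58]
56
((299.45745849609375, 216.88973999023438), (34.583194732666016, 35.200767517089844), 95.2056884765625) [0.48321163 0.00179262 0.01      ] 0.12529951100816888
```

```bash
python3 -m pendant '[{"x":0.3,"y":-0.98,"z":0,"wx":0,"wy":0,"wz":0},{"x":0.3,"y":-0.98,"z":0,"wx":0,"wy":0,"wz":0},{"x":0.32,"y":-0.98,"z":0,"wx":0,"wy":0,"wz":0},{"x":0.32,"y":-0.98,"z":0,"wx":0,"wy":0,"wz":0},{"x":0.32,"y":-1,"z":0,"wx":0,"wy":0,"wz":0},{"x":0,"y":0,"z":0.4,"wx":0,"wy":0,"wz":0},{"x":0,"y":0,"z":0.4,"wx":0,"wy":0,"wz":0},{"x":0,"y":0,"z":0,"wx":0,"wy":0,"wz":0}]'
python3 - <<'E'
from h import *
to([.508,.3178,.38]); c=cap('side')
cv2.imwrite('pics/s1.png',cv2.resize(c['color'][150:330,160:360],(800,600)[::1] if 0 else (660,594),interpolation=cv2.INTER_CUBIC)[...,::-1])
E
```

```text
time_s: 3.48
eef_pos: [0.5083, 0.3163, 0.4169]
ee_rot: [0.001, 0.975, 0.223, -0.002]
ft_force: [-0.7, -0.9, 0.6]
finger_gap: 0.0605
gripper_force: 0.0
t 3.48 p [0.5083 0.3163 0.4169] psi -64.26 tz [-0.003 -0.002 -1.   ] F [-0.7 -0.9  0.6] T [-0.05  0.04 -0.  ] gap 0.0605 gf 0.0 q [ 0.51 -0.05  1.59 -0.    1.6   1.64]
rows(units of 25mm) local [ 0.02 -0.06  1.48]
```

View pics/s1.png

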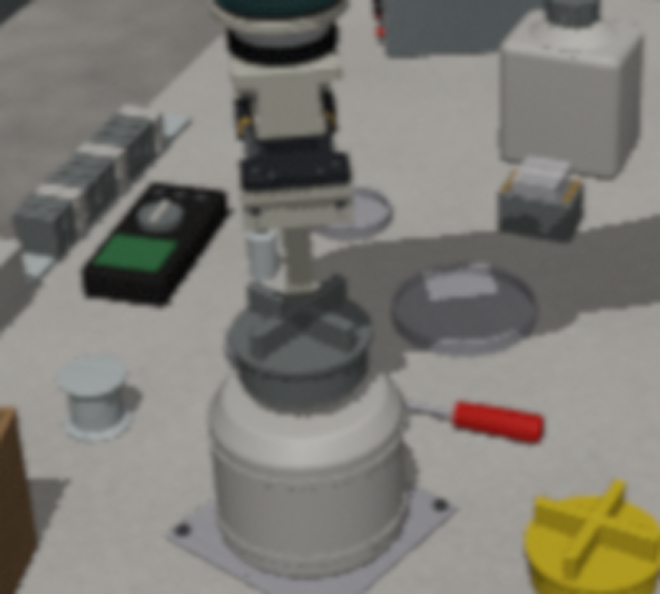

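The fingers, seen edge-on at crop (298,265), are right over the cap's cross at (300,320), and the near pocket faces the near finger. I'll descend to just above the disc and close.

```bash
python3 -m pendant '[{"x":0,"y":-0.06,"z":0.4,"wx":0,"wy":0,"wz":0},{"x":0,"y":0,"z":0.4,"wx":0,"wy":0,"wz":0},{"x":0,"y":0,"z":0.4,"wx":0,"wy":0,"wz":0},{"x":0,"y":0,"z":0.4,"wx":0,"wy":0,"wz":0},{"x":0,"y":0,"z":0.25,"wx":0,"wy":0,"wz":0},{"x":0,"y":0,"z":0,"wx":0,"wy":0,"wz":0}]' 60
python3 -m pendant '[{"x":0,"y":0,"z":0,"wx":0,"wy":0,"wz":0},{"x":0,"y":0,"z":0,"wx":0,"wy":0,"wz":0},{"x":0,"y":0,"z":0,"wx":0,"wy":0,"wz":0},{"x":0,"y":0,"z":0,"wx":0,"wy":0,"wz":0},{"x":0,"y":0,"z":0,"wx":0,"wy":0,"wz":0},{"x":0,"y":0,"z":0,"wx":0,"wy":0,"wz":0}]' 20 10
python3 -c "
from h import *
st()"
```

```text
time_s: 4.03
eef_pos: [0.5076, 0.3177, 0.3715]
ee_rot: [0.0, 0.975, 0.223, -0.001]
ft_force: [-0.1, 0.6, 0.1]
finger_gap: 0.0603
gripper_force: 0.0
time_s: 4.53
eef_pos: [0.5076, 0.3181, 0.3738]
ee_rot: [-0.0, 0.975, 0.223, 0.0]
ft_force: [-2.1, 1.6, 1.2]
finger_gap: 0.0285
gripper_force: 8.5
t 4.53 p [0.5076 0.3181 0.3738] psi -64.26 tz [-0.     0.001 -1.   ] F [-2.1  1.6  1.2] T [ 0.38  0.33 -0.03] gap 0.0285 gf 8.5 q [ 0.52 -0.04  1.65  0.    1.53  1.64]
```

```bash
python3 -m pendant '[{"x":0,"y":0,"z":0.15,"wx":0,"wy":0,"wz":0},{"x":0,"y":0,"z":0.15,"wx":0,"wy":0,"wz":0},{"x":0,"y":0,"z":0.1,"wx":0,"wy":0,"wz":0},{"x":0,"y":0,"z":0.1,"wx":0,"wy":0,"wz":0},{"x":0,"y":0,"z":0,"wx":0,"wy":0,"wz":0},{"x":0,"y":0,"z":0,"wx":0,"wy":0,"wz":0}]' 20 20
python3 -c "
from h import *
st()"
```

```text
time_s: 5.03
eef_pos: [0.5075, 0.318, 0.3634]
ee_rot: [-0.001, 0.975, 0.223, 0.001]
ft_force: [-8.5, -1.8, 18.8]
finger_gap: 0.0279
gripper_force: 26.0
t 5.03 p [0.5075 0.318  0.3634] psi -64.26 tz [ 0.002  0.001 -1.   ] F [-8.5 -1.8 18.8] T [-0.26  1.4  -0.  ] gap 0.0279 gf 26.0 q [ 0.52 -0.04  1.66  0.    1.51  1.64]
```

```bash
python3 -m pendant '[{"x":0,"y":0,"z":0.08,"wx":0,"wy":0,"wz":0},{"x":0,"y":0,"z":0,"wx":0,"wy":0,"wz":0},{"x":0,"y":0,"z":0,"wx":0,"wy":0,"wz":0}]'
python3 -c "
from h import *
st()
c=cap('side'); P=pts(c)
k=(np.hypot(P[...,0]-.508,P[...,1]-.318)<.05)&(P[...,2]>.15)&(P[...,2]<.2); z=P[...,2][k]; h,b=np.histogram(z,25); print(list(zip(b.round(4),h)))"
```

```text
time_s: 5.28
eef_pos: [0.5074, 0.3179, 0.3628]
ee_rot: [-0.001, 0.975, 0.223, 0.001]
ft_force: [-13.3, -4.9, 29.6]
finger_gap: 0.0281
gripper_force: 27.9
t 5.28 p [0.5074 0.3179 0.3628] psi -64.26 tz [ 0.003  0.002 -1.   ] F [-13.3  -4.9  29.6] T [-0.75  2.3  -0.03] gap 0.0281 gf 27.9 q [ 0.52 -0.04  1.67  0.    1.51  1.64]
[(np.float64(0.1501), np.int64(25)), (np.float64(0.1521), np.int64(21)), (np.float64(0.1541), np.int64(19)), (np.float64(0.156), np.int64(21)), (np.float64(0.158), np.int64(8)), (np.float64(0.16), np.int64(1)), (np.float64(0.162), np.int64(3)), (np.float64(0.1639), np.int64(4)), (np.float64(0.1659), np.int64(61)), (np.float64(0.1679), np.int64(161)), (np.float64(0.1698), np.int64(105)), (np.float64(0.1718), np.int64(37)), (np.float64(0.1738), np.int64(27)), (np.float64(0.1758), np.int64(21)), (np.float64(0.1777), np.int64(27)), (np.float64(0.1797), np.int64(39)), (np.float64(0.1817), np.int64(29)), (np.float64(0.1836), np.int64(23)), (np.float64(0.1856), np.int64(37)), (np.float64(0.1876), np.int64(43)), (np.float64(0.1895), np.int64(74)), (np.float64(0.1915), np.int64(46)), (np.float64(0.1935), np.int64(7)), (np.float64(0.1955), np.int64(7)), (np.float64(0.1974), np.int64(6))]
```

Disc now reads about 0.169 m, roughly 11 mm lower, so the seal is at the bottom. Turning anticlockwise now.

```bash
python3 -m pendant '[{"x":0,"y":0,"z":0,"wx":0,"wy":0,"wz":-0.5},{"x":0,"y":0,"z":0,"wx":0,"wy":0,"wz":-0.5},{"x":0,"y":0,"z":0,"wx":0,"wy":0,"wz":-0.5},{"x":0,"y":0,"z":0,"wx":0,"wy":0,"wz":-0.5},{"x":0,"y":0,"z":0,"wx":0,"wy":0,"wz":0}]'
python3 -c "
from h import *
st()"
```

```text
time_s: 5.75
eef_pos: [0.5077, 0.3182, 0.3627]
ee_rot: [-0.001, 0.941, 0.34, 0.003]
ft_force: [-5.1, 1.2, 26.1]
finger_gap: 0.0282
gripper_force: 27.1
t 5.75 p [0.5077 0.3182 0.3627] psi -50.29 tz [ 0.004  0.003 -1.   ] F [-5.1  1.2 26.1] T [ 0.22  0.88 -0.07] gap 0.0282 gf 27.1 q [ 0.52 -0.04  1.67  0.    1.51  1.39]
```

Turning freely: torque is low and the gap unchanged. 46° remain, which is 6.7 units.

```bash
python3 -m pendant '[{"x":0,"y":0,"z":0,"wx":0,"wy":0,"wz":-0.7},{"x":0,"y":0,"z":0,"wx":0,"wy":0,"wz":-0.7},{"x":0,"y":0,"z":0,"wx":0,"wy":0,"wz":-0.7},{"x":0,"y":0,"z":0,"wx":0,"wy":0,"wz":-0.7},{"x":0,"y":0,"z":0,"wx":0,"wy":0,"wz":-0.7},{"x":0,"y":0,"z":0,"wx":0,"wy":0,"wz":-0.7},{"x":0,"y":0,"z":0,"wx":0,"wy":0,"wz":-0.7},{"x":0,"y":0,"z":0,"wx":0,"wy":0,"wz":-0.7}]'
python3 -m pendant '[{"x":0,"y":0,"z":0,"wx":0,"wy":0,"wz":-0.7},{"x":0,"y":0,"z":0,"wx":0,"wy":0,"wz":-0.4},{"x":0,"y":0,"z":0,"wx":0,"wy":0,"wz":0}]'
python3 -c "
from h import *
st();c=cap('side');print(ribang(pts(c),.508,.318,.186,.2))
c=cap('top');print(ribang(pts(c),.508,.318,.186,.2))"
```

```text
time_s: 6.42
eef_pos: [0.5077, 0.3183, 0.3628]
ee_rot: [0.0, 0.776, 0.631, 0.003]
ft_force: [-3.9, 2.1, 25.4]
finger_gap: 0.0283
gripper_force: 27.2
time_s: 6.67
eef_pos: [0.5079, 0.3182, 0.3628]
ee_rot: [0.0, 0.733, 0.68, 0.003]
ft_force: [-2.2, 0.8, 24.2]
finger_gap: 0.028
gripper_force: 26.6
t 6.67 p [0.5079 0.3182 0.3628] psi -4.25 tz [ 0.005  0.003 -1.   ] F [-2.2  0.8 24.2] T [0.34 0.36 0.02] gap 0.028 gf 26.6 q [ 0.52 -0.04  1.67  0.    1.51  0.59]
(np.float64(40.610995765035305), 210, np.float64(0.5582981805784704))
(np.float64(44.77511884047273), 12, np.float64(0.9496628822299424))
```

Rib angle is 40.6°, which is 60° of turn. I'll ease up while gripping, pausing for the spring-up, then check.

```bash
python3 -m pendant '[{"x":0,"y":0,"z":-0.12,"wx":0,"wy":0,"wz":0},{"x":0,"y":0,"z":-0.12,"wx":0,"wy":0,"wz":0},{"x":0,"y":0,"z":-0.12,"wx":0,"wy":0,"wz":0},{"x":0,"y":0,"z":-0.12,"wx":0,"wy":0,"wz":0},{"x":0,"y":0,"z":-0.12,"wx":0,"wy":0,"wz":0},{"x":0,"y":0,"z":-0.12,"wx":0,"wy":0,"wz":0},{"x":0,"y":0,"z":-0.12,"wx":0,"wy":0,"wz":0},{"x":0,"y":0,"z":0,"wx":0,"wy":0,"wz":0}]' 20 35
python3 -m pendant '[{"x":0,"y":0,"z":-0.2,"wx":0,"wy":0,"wz":0},{"x":0,"y":0,"z":-0.3,"wx":0,"wy":0,"wz":0},{"x":0,"y":0,"z":-0.3,"wx":0,"wy":0,"wz":0},{"x":0,"y":0,"z":-0.3,"wx":0,"wy":0,"wz":0},{"x":0,"y":0,"z":0,"wx":0,"wy":0,"wz":0}]'
python3 - <<'E'
from h import *
st(); c=cap('side')
cv2.imwrite('pics/s2.png',cv2.resize(c['color'][150:330,160:360],(660,594),interpolation=cv2.INTER_CUBIC)[...,::-1])
E
```

```text
time_s: 7.43
eef_pos: [0.5077, 0.3179, 0.3805]
ee_rot: [0.0, 0.734, 0.679, 0.0]
ft_force: [0.9, 0.4, 1.1]
finger_gap: 0.0277
gripper_force: 37.6
time_s: 7.85
eef_pos: [0.5077, 0.3179, 0.4096]
ee_rot: [0.0, 0.734, 0.679, 0.001]
ft_force: [-0.1, -0.5, -1.6]
finger_gap: 0.0278
gripper_force: 37.7
t 7.85 p [0.5077 0.3179 0.4096] psi -4.45 tz [ 0.002  0.001 -1.   ] F [-0.1 -0.5 -1.6] T [-0.02 -0.1   0.05] gap 0.0278 gf 37.7 q [ 0.52 -0.05  1.6  -0.    1.59  0.59]
```

View pics/s2.png

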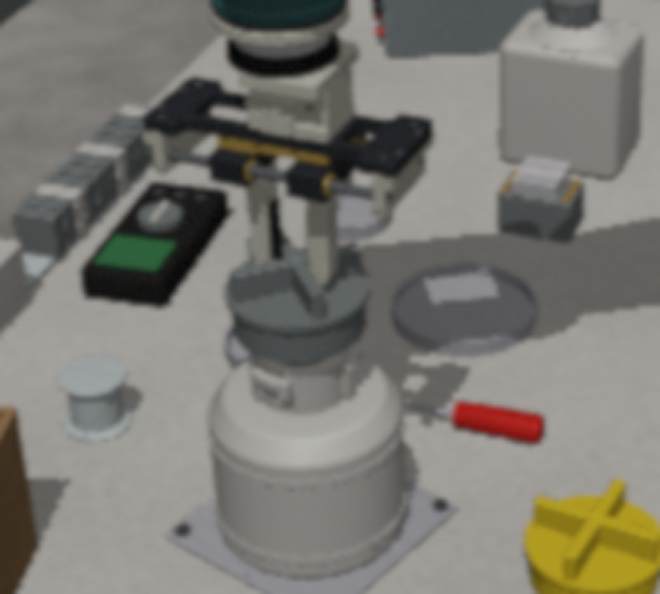

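The cap hangs level in the fingers, crop (298,300), with the bare neck visible below it at (300,380). Lifting further and carrying to the dish.

```bash
python3 -m pendant '[{"x":0,"y":0,"z":-0.5,"wx":0,"wy":0,"wz":0},{"x":0,"y":0,"z":-0.7,"wx":0,"wy":0,"wz":0},{"x":0,"y":0,"z":-0.5,"wx":0,"wy":0,"wz":0},{"x":-0.3,"y":0,"z":0,"wx":0,"wy":0,"wz":0},{"x":-0.6,"y":0,"z":0,"wx":0,"wy":0,"wz":0},{"x":-0.8,"y":0,"z":0,"wx":0,"wy":0,"wz":0},{"x":-0.8,"y":0,"z":0,"wx":0,"wy":0,"wz":0},{"x":-0.8,"y":0,"z":0,"wx":0,"wy":0,"wz":0}]'
python3 -m pendant '[{"x":-0.8,"y":0,"z":0,"wx":0,"wy":0,"wz":0},{"x":-0.8,"y":0,"z":0,"wx":0,"wy":0,"wz":0},{"x":-0.8,"y":0,"z":0,"wx":0,"wy":0,"wz":0},{"x":-0.8,"y":0,"z":0,"wx":0,"wy":0,"wz":0},{"x":-0.8,"y":0,"z":0,"wx":0,"wy":0,"wz":0},{"x":-0.8,"y":0,"z":0,"wx":0,"wy":0,"wz":0},{"x":-0.8,"y":0,"z":0,"wx":0,"wy":0,"wz":0},{"x":-0.8,"y":0,"z":0,"wx":0,"wy":0,"wz":0}]'
python3 -m pendant '[{"x":-0.8,"y":0,"z":0,"wx":0,"wy":0,"wz":0},{"x":-0.8,"y":0,"z":0,"wx":0,"wy":0,"wz":0},{"x":-0.8,"y":0,"z":0,"wx":0,"wy":0,"wz":0},{"x":-0.5,"y":0,"z":0,"wx":0,"wy":0,"wz":0},{"x":0,"y":0,"z":0,"wx":0,"wy":0,"wz":0},{"x":0,"y":0,"z":0,"wx":0,"wy":0,"wz":0}]'
python3 - <<'E'
from h import *
to([.483,.002,.30]); s,R=st(0); c=cap('side'); P=pts(c); e=s['eef_pos']
k=(np.hypot(P[...,0]-e[0],P[...,1]-e[1])<.06)&(abs(P[...,2]-e[2]+.2)<.06)
h,b=np.histogram(P[...,2][k]-e[2],bins=np.arange(-.26,-.14,.003)); print([(round(x,3),int(n)) for x,n in zip(b,h)])
cv2.imwrite('pics/s3.png',cv2.resize(c['color'][100:300,200:400],(590,590),interpolation=cv2.INTER_CUBIC)[...,::-1])
E
```

```text
time_s: 8.57
eef_pos: [0.5009, 0.2338, 0.4488]
ee_rot: [-0.0, 0.734, 0.679, -0.001]
ft_force: [0.0, -0.4, -1.8]
finger_gap: 0.028
gripper_force: 37.7
time_s: 9.23
eef_pos: [0.4881, 0.0742, 0.4489]
ee_rot: [-0.0, 0.734, 0.679, -0.001]
ft_force: [0.9, -0.9, -0.6]
finger_gap: 0.0276
gripper_force: 37.7
time_s: 9.73
eef_pos: [0.4827, 0.0029, 0.4492]
ee_rot: [-0.0, 0.735, 0.678, -0.0]
ft_force: [-0.5, 0.6, -2.5]
finger_gap: 0.0274
gripper_force: 37.7
t 9.73 p [0.4827 0.0029 0.4492] psi -4.56 tz [-0.001  0.    -1.   ] F [-0.5  0.6 -2.5] T [-0.01 -0.06  0.02] gap 0.0274 gf 37.7 q [-0.05 -0.32  1.77  0.    1.69  0.03]
rows(units of 25mm) local [-0.03  0.02  5.97]
[(np.float64(-0.26), 0), (np.float64(-0.257), 0), (np.float64(-0.254), 0), (np.float64(-0.251), 0), (np.float64(-0.248), 0), (np.float64(-0.245), 0), (np.float64(-0.242), 0), (np.float64(-0.239), 0), (np.float64(-0.236), 0), (np.float64(-0.233), 1), (np.float64(-0.23), 16), (np.float64(-0.227), 28), (np.float64(-0.224), 30), (np.float64(-0.221), 35), (np.float64(-0.218), 33), (np.float64(-0.215), 40), (np.float64(-0.212), 30), (np.float64(-0.209), 29), (np.float64(-0.206), 30), (np.float64(-0.203), 16), (np.float64(-0.2), 38), (np.float64(-0.197), 139), (np.float64(-0.194), 99), (np.float64(-0.191), 35), (np.float64(-0.188), 34), (np.float64(-0.185), 31), (np.float64(-0.182), 30), (np.float64(-0.179), 39), (np.float64(-0.176), 64), (np.float64(-0.173), 70), (np.float64(-0.17), 15), (np.float64(-0.167), 13), (np.float64(-0.164), 13), (np.float64(-0.161), 17), (np.float64(-0.158), 11), (np.float64(-0.155), 16), (np.float64(-0.152), 15), (np.float64(-0.149), 17), (np.float64(-0.146), 15)]
```

View pics/s3.png

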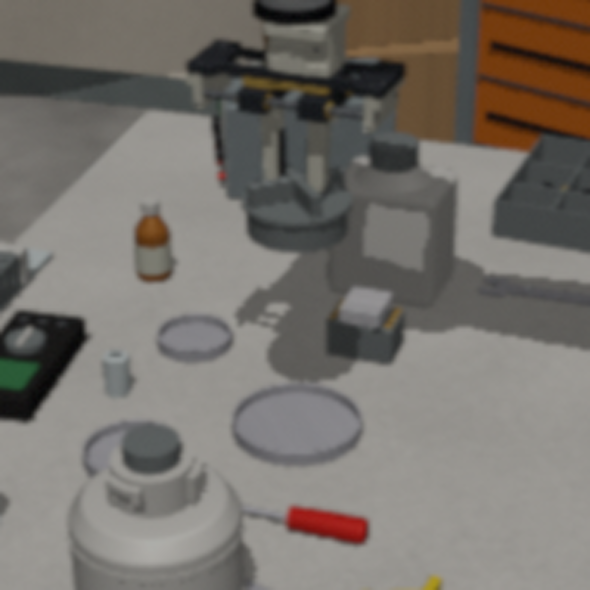

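The cap hangs level at crop (298,215) with the dish straight below in this view at (297,424), empty. I'll check the dish position from the side view and descend to about 12 mm above seating.

```bash
python3 -c "
from h import *
c=load('side');print(plane(c,300.4,243.4,.012))"
python3 -m pendant '[{"x":0,"y":0,"z":0.5,"wx":0,"wy":0,"wz":0},{"x":0,"y":0,"z":1,"wx":0,"wy":0,"wz":0},{"x":0,"y":0,"z":1,"wx":0,"wy":0,"wz":0},{"x":0,"y":0,"z":1,"wx":0,"wy":0,"wz":0},{"x":0,"y":0,"z":1,"wx":0,"wy":0,"wz":0},{"x":0,"y":0,"z":1,"wx":0,"wy":0,"wz":0},{"x":0,"y":0,"z":0.8,"wx":0,"wy":0,"wz":0},{"x":0,"y":0,"z":0.5,"wx":0,"wy":0,"wz":0}]'
python3 -m pendant '[{"x":0,"y":0,"z":0.4,"wx":0,"wy":0,"wz":0},{"x":0,"y":0,"z":0,"wx":0,"wy":0,"wz":0},{"x":0,"y":0,"z":0,"wx":0,"wy":0,"wz":0}]'
python3 - <<'E'
from h import *
to([.483,.002,.233]); c=cap('side')
cv2.imwrite('pics/s4.png',cv2.resize(c['color'][180:280,240:360],(720,600),interpolation=cv2.INTER_CUBIC)[...,::-1])
E
```

```text
[0.47709262 0.01824086 0.012     ]
time_s: 10.45
eef_pos: [0.4824, 0.0045, 0.2766]
ee_rot: [-0.001, 0.734, 0.679, -0.001]
ft_force: [0.4, 0.7, -1.4]
finger_gap: 0.0275
gripper_force: 37.7
time_s: 10.7
eef_pos: [0.4833, 0.004, 0.2702]
ee_rot: [-0.0, 0.734, 0.679, -0.0]
ft_force: [0.4, -0.5, -1.7]
finger_gap: 0.0271
gripper_force: 37.7
t 10.7 p [0.4833 0.004  0.2702] psi -4.44 tz [-0.  0. -1.] F [ 0.4 -0.5 -1.7] T [-0.02 -0.04  0.01] gap 0.0271 gf 37.7 q [-0.04 -0.24  2.01  0.    1.38  0.03]
rows(units of 25mm) local [-0.08 -0.    1.49]
```

View pics/s4.png

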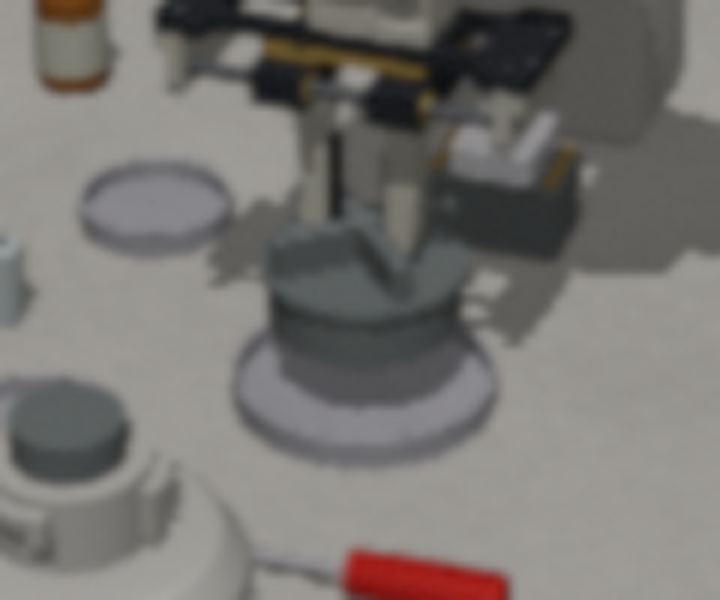

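```bash
python3 - <<'E'
from h import *
t=np.linspace(0,2*np.pi,100)
for n in('side','top'):
  c=load(n)
  for ctr in((.483,.002),(.477,.018),(.483,.008)):
    for z in(.016,0):
        q=np.array([proj(c,(ctr[0]+.066*np.cos(a),ctr[1]+.066*np.sin(a),z)) for a in t]); print(n,ctr,z,q.min(0).round(1),q.max(0).round(1))
c=load('side');P=pts(c)
for nm,lo,hi in(('floor',.002,.007),('rim',.010,.019)):
    k=(P[...,2]>lo)&(P[...,2]<hi)&(np.hypot(P[...,0]-.48,P[...,1]-.008)<.08); q=P[k]; print(nm,len(q),q.min(0).round(3),q.max(0).round(3))
E
```

```text
side (0.483, 0.002) 0.016 [278.  227.5] [322.3 251.6]
side (0.483, 0.002) 0 [278.1 231.8] [322.2 256.2]
side (0.477, 0.018) 0.016 [278.1 230.4] [322.8 255. ]
side (0.477, 0.018) 0 [278.3 234.8] [322.8 259.6]
side (0.483, 0.008) 0.016 [277.3 228.4] [321.8 252.7]
side (0.483, 0.008) 0 [277.5 232.8] [321.7 257.3]
top (0.483, 0.002) 0.016 [281.2 198.7] [317.7 235.1]
top (0.483, 0.002) 0 [281.2 199.2] [317.3 235.2]
top (0.477, 0.018) 0.016 [276.8 200.4] [313.3 236.8]
top (0.477, 0.018) 0 [276.9 200.8] [313.  236.9]
top (0.483, 0.008) 0.016 [279.6 198.7] [316.  235.1]
top (0.483, 0.008) 0 [279.6 199.2] [315.7 235.2]
floor 299 [ 0.416 -0.045  0.002] [0.546 0.081 0.007]
rim 105 [ 0.415 -0.048  0.01 ] [0.546 0.078 0.019]
```

The side-view edges (bottom ≈ row 257) and the top-view edges agree on dish centre ≈ (0.483, 0.004), which is where the tool is now. In the picture the cap is over the dish and clear of its rim. Lowering slowly to contact.

```bash
python3 -m pendant '[{"x":0,"y":0,"z":0.3,"wx":0,"wy":0,"wz":0},{"x":0,"y":0,"z":0.4,"wx":0,"wy":0,"wz":0},{"x":0,"y":0,"z":0.3,"wx":0,"wy":0,"wz":0},{"x":0,"y":0,"z":0.15,"wx":0,"wy":0,"wz":0},{"x":0,"y":0,"z":0.1,"wx":0,"wy":0,"wz":0},{"x":0,"y":0,"z":0.08,"wx":0,"wy":0,"wz":0},{"x":0,"y":0,"z":0,"wx":0,"wy":0,"wz":0},{"x":0,"y":0,"z":0,"wx":0,"wy":0,"wz":0}]'
python3 -m pendant '[{"x":0,"y":0,"z":0.05,"wx":0,"wy":0,"wz":0},{"x":0,"y":0,"z":0.05,"wx":0,"wy":0,"wz":0},{"x":0,"y":0,"z":0,"wx":0,"wy":0,"wz":0}]'
python3 -c "
from h import *
st()"
```

```text
time_s: 11.42
eef_pos: [0.4833, 0.0039, 0.2369]
ee_rot: [0.0, 0.734, 0.679, 0.0]
ft_force: [-0.6, -0.0, -1.2]
finger_gap: 0.0282
gripper_force: 37.7
time_s: 11.67
eef_pos: [0.4832, 0.0039, 0.2341]
ee_rot: [-0.0, 0.734, 0.679, -0.0]
ft_force: [-0.6, 0.8, -1.5]
finger_gap: 0.0277
gripper_force: 37.7
t 11.67 p [0.4832 0.0039 0.2341] psi -4.46 tz [-0. -0. -1.] F [-0.6  0.8 -1.5] T [-0.03 -0.07  0.04] gap 0.0277 gf 37.7 q [-0.04 -0.21  2.04 -0.    1.31  0.03]
```

```bash
for i in 1; do python3 -m pendant '[{"x":0,"y":0,"z":0.04,"wx":0,"wy":0,"wz":0},{"x":0,"y":0,"z":0,"wx":0,"wy":0,"wz":0}]'; done
python3 -m pendant '[{"x":0,"y":0,"z":0.04,"wx":0,"wy":0,"wz":0},{"x":0,"y":0,"z":0,"wx":0,"wy":0,"wz":0}]'
python3 -m pendant '[{"x":0,"y":0,"z":0.04,"wx":0,"wy":0,"wz":0},{"x":0,"y":0,"z":0,"wx":0,"wy":0,"wz":0}]'
```

```text
time_s: 11.83
eef_pos: [0.4832, 0.0038, 0.2331]
ee_rot: [-0.0, 0.734, 0.679, -0.0]
ft_force: [-0.3, -0.0, -1.8]
finger_gap: 0.0275
gripper_force: 37.7
time_s: 12.0
eef_pos: [0.4832, 0.0038, 0.2321]
ee_rot: [-0.0, 0.734, 0.679, -0.0]
ft_force: [0.2, -1.0, -1.9]
finger_gap: 0.0274
gripper_force: 37.7
time_s: 12.17
eef_pos: [0.4832, 0.0038, 0.2311]
ee_rot: [-0.0, 0.734, 0.679, -0.0]
ft_force: [-1.4, 0.1, -1.6]
finger_gap: 0.0274
gripper_force: 37.7
```

```bash
python3 -m pendant '[{"x":0,"y":0,"z":0.05,"wx":0,"wy":0,"wz":0},{"x":0,"y":0,"z":0,"wx":0,"wy":0,"wz":0}]'
python3 -m pendant '[{"x":0,"y":0,"z":0.05,"wx":0,"wy":0,"wz":0},{"x":0,"y":0,"z":0,"wx":0,"wy":0,"wz":0}]'
python3 -m pendant '[{"x":0,"y":0,"z":0.05,"wx":0,"wy":0,"wz":0},{"x":0,"y":0,"z":0,"wx":0,"wy":0,"wz":0}]'
```

```text
time_s: 12.33
eef_pos: [0.4832, 0.0038, 0.23]
ee_rot: [0.0, 0.734, 0.679, 0.0]
ft_force: [0.4, -0.5, -0.4]
finger_gap: 0.0277
gripper_force: 37.6
time_s: 12.5
eef_pos: [0.4833, 0.0038, 0.2299]
ee_rot: [0.0, 0.734, 0.679, 0.0]
ft_force: [-6.7, -1.2, 13.3]
finger_gap: 0.0275
gripper_force: 37.7
time_s: 12.67
eef_pos: [0.4834, 0.0038, 0.2298]
ee_rot: [0.0, 0.734, 0.679, 0.0]
ft_force: [-14.4, -1.0, 28.0]
finger_gap: 0.0274
gripper_force: 38.4
```

Seated firmly. I'll ease off, open, and rise.

```bash
python3 -m pendant '[{"x":0,"y":0,"z":-0.05,"wx":0,"wy":0,"wz":0},{"x":0,"y":0,"z":-0.03,"wx":0,"wy":0,"wz":0},{"x":0,"y":0,"z":0,"wx":0,"wy":0,"wz":0}]'
python3 -m pendant '[{"x":0,"y":0,"z":0,"wx":0,"wy":0,"wz":0},{"x":0,"y":0,"z":0,"wx":0,"wy":0,"wz":0},{"x":0,"y":0,"z":0,"wx":0,"wy":0,"wz":0},{"x":0,"y":0,"z":0,"wx":0,"wy":0,"wz":0}]' 50
python3 -m pendant '[{"x":0,"y":0,"z":-0.2,"wx":0,"wy":0,"wz":0},{"x":0,"y":0,"z":-0.3,"wx":0,"wy":0,"wz":0},{"x":0,"y":0,"z":-0.5,"wx":0,"wy":0,"wz":0},{"x":0,"y":0,"z":-0.8,"wx":0,"wy":0,"wz":0},{"x":0,"y":0,"z":-0.8,"wx":0,"wy":0,"wz":0},{"x":0,"y":0,"z":-0.8,"wx":0,"wy":0,"wz":0},{"x":0,"y":0,"z":0,"wx":0,"wy":0,"wz":0},{"x":0,"y":0,"z":0,"wx":0,"wy":0,"wz":0}]'
python3 - <<'E'
from h import *
st(); c=cap('side'); P=pts(c)
k=(np.hypot(P[...,0]-.483,P[...,1]-.004)<.06)&(P[...,2]>.02)&(P[...,2]<.08)
h,b=np.histogram(P[...,2][k],bins=np.arange(.02,.08,.003)); print([(float(round(x,3)),int(n)) for x,n in zip(b,h)])
cv2.imwrite('pics/s5.png',cv2.resize(c['color'][180:280,240:360],(720,600),interpolation=cv2.INTER_CUBIC)[...,::-1])
E
```

```text
time_s: 12.92
eef_pos: [0.4833, 0.0038, 0.2299]
ee_rot: [0.0, 0.734, 0.679, 0.0]
ft_force: [-0.1, -1.7, 6.6]
finger_gap: 0.0272
gripper_force: 38.2
time_s: 13.25
eef_pos: [0.4831, 0.0039, 0.2292]
ee_rot: [-0.0, 0.734, 0.679, -0.0]
ft_force: [0.3, 0.6, 0.0]
finger_gap: 0.0481
gripper_force: 0.0
time_s: 13.92
eef_pos: [0.4833, 0.0038, 0.3165]
ee_rot: [0.001, 0.734, 0.679, 0.001]
ft_force: [-0.7, -1.4, -0.3]
finger_gap: 0.05
gripper_force: 0.0
t 13.92 p [0.4833 0.0038 0.3165] psi -4.46 tz [ 0.003 -0.    -1.   ] F [-0.7 -1.4 -0.3] T [-0.04 -0.13  0.05] gap 0.05 gf 0.0 q [-0.04 -0.28  1.95  0.    1.46  0.03]
[(0.02, 24), (0.023, 23), (0.026, 13), (0.029, 21), (0.032, 119), (0.035, 139), (0.038, 50), (0.041, 34), (0.044, 33), (0.047, 34), (0.05, 33), (0.053, 66), (0.056, 68), (0.059, 23), (0.062, 0), (0.065, 0), (0.068, 0), (0.071, 0), (0.074, 0)]
```

View pics/s5.png

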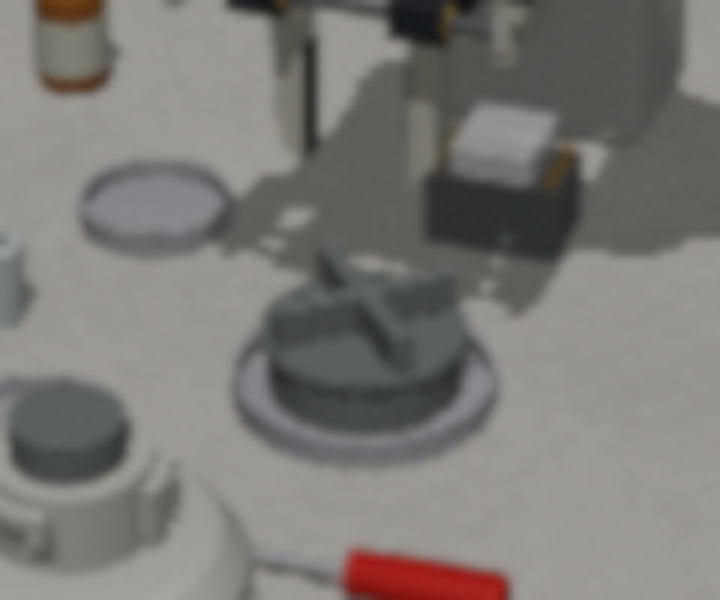

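The cap lies flat with ribs up, centred in the wide dish at crop (366,350). The fingers are clear above, and the disc reads about 0.037 m, the seated height.

```bash
python3 -c "
from h import *
print(env.close_job())"
```

```text
the job is handed in; nothing more can be done
None
```

The keg is open and its cap lies flat, ribs up, released in the wide dish; the job was handed in at about 14 s of the 51 s allowed, but the hand-in returned no verdict.

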